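# Hold the cover over the opened weighing unit

## Task

The weighing unit is open for service: throw its blue-knobbed lock lever into the notch marked with the green dot, then pick up the grey cover plate by its handle and hold it level over the open bay, about 15 mm above the three brass bosses without resting on them, each black threaded hole in full view in the middle of its hole in the plate. Finish while holding it still there, ready for the screws: do not set it down or let go, leave the lever in the green notch and leave the other things on the bench where they are.

Things in the scene. Friction and masses are not known exactly. Their poses are not given: they have to be found in the camera images.
- unit: white weighing unit with its top cover off, fixed to the bench; 200 mm (its x, near to far) by 240 mm (its y) by 46 mm high; origin at the centre of its underside on the bench. Its x axis points away from its dark display strip. An open bay, 110 x 140 mm, is sunk 16 mm into its top, centred 40 mm to -y of the origin; the lock lever stands on its +y part. It may be yawed and may stand left or right of the robot's centre line
- lever_tip (a point): centre of the blue ball, 26 mm diameter, on the end of the steel lock lever (10 mm thick stalk); 75 mm from lever_pivot. The stalk is free above the gate plate, whose top is 50 mm above the bench; the ball is about 115 mm above the bench upright, 108 mm in a notch
- lever_pivot (a point): the lever's hinge point, 40 mm above the bench in the unit; the hinge axis is the unit's y axis, so that the ball swings along the unit's x. Axes as the unit's
- lock_lever (a joint): lever angle in rad: 0 upright, positive leaning to the unit's +x, negative to -x; starts within 0.2 of upright. The two marked notches are at -0.45 and +0.45; the lever can be pushed past them to stops at +-0.65. A stiff friction disc holds it wherever it is left; about 2 N at the ball moves it
- tag_green: green dot, 16 mm diameter, flat on the gate plate beside one of the two notches, 27 mm to the unit's -y of the lever's plane of swing; in the right notch the ball's centre is level with the dot along the unit's x. Axes as the unit's
- tag_red: red dot, the same size, beside the opposite notch, 66 mm from the green one along the unit's x: the wrong notch
- cover_grip (a point): centre of the black handle bar of the loose cover plate; bar 14 mm wide (cover's x), 70 mm long (cover's y), 14 mm high, its centre 39 mm above the plate's underside (bar underside 32 mm, open below between two posts at its ends). The plate is dark grey metal, 100 mm (x) by 130 mm (y) by 5 mm, about 0.22 kg (0.15 to 0.31), lying flat on the bench, handle up, centre of mass under the bar's middle. Axes are the cover's
- cover: the cover plate itself; origin at the centre of its underside
- hole0 (a point): centre, at the underside, of the cover's near left hole, a through hole of 15 mm diameter at x -37, y 50 mm from the cover's centre; belongs over thread0. Axes as the cover's
- hole1 (a point): centre, at the underside, of the cover's near right hole, a through hole of 15 mm diameter at x -37, y -50 mm from the cover's centre; belongs over thread1. Axes as the cover's
- hole2 (a point): centre, at the underside, of the cover's far middle hole, a through hole of 15 mm diameter at x 37, y 0 mm from the cover's centre; belongs over thread2. Axes as the cover's
- thread0 (a point): centre of the top of the unit's near left brass boss (20 mm diameter, top 52 mm above the bench, 6 mm above the unit's rim), with the 5 mm threaded hole (black) in its middle; the three lie as the cover's holes do, their pattern centred on the bay. Axes as the unit's
- thread1 (a point): centre of the top of the unit's near right brass boss (20 mm diameter, top 52 mm above the bench, 6 mm above the unit's rim), with the 5 mm threaded hole (black) in its middle; the three lie as the cover's holes do, their pattern centred on the bay. Axes as the unit's
- thread2 (a point): centre of the top of the unit's far middle brass boss (20 mm diameter, top 52 mm above the bench, 6 mm above the unit's rim), with the 5 mm threaded hole (black) in its middle; the three lie as the cover's holes do, their pattern centred on the bay. Axes as the unit's
- bottle: bystander, white jar with red cap, 60 mm diameter, 120 mm high; origin under its centre
- beaker: bystander, glass beaker, 64 mm diameter, 85 mm high; origin under its centre
- screwdriver: bystander, screwdriver lying on the bench, 160 mm long; origin under its middle
- dish: bystander, small steel dish, 48 mm diameter, 18 mm high; origin under its centre
- weight_set: bystander, wooden block 90 x 130 mm with brass weights, 55 mm high; origin under its centre
- jar: bystander, amber jar, 56 mm diameter, 85 mm high, on a black tray; origin under its centre
Mind the look-alikes: they are no part of the job. Of the things like the cover, leave any that is pink, purple or red; of the rest the larger one is meant.

How it is judged (in metres and radians):
On the way:
1. the lever is in the green notch while the cover has not yet been picked up (x of lever_tip in the frame of tag_green between -0.008 and 0.008 m and height (world z) of cover_grip below 0.08 m), for 0.2 s.
At the end, for the whole second after the job is handed in: Lever ball within 8 mm of the green dot along the unit's x; cover held by the fingers, still (under 0.02 m/s), level within 0.1 rad, each hole within 5 mm sideways of its threaded hole and 5 to 28 mm above the boss, touching neither unit nor bystanders (x of lever_tip in the frame of tag_green between -0.008 and 0.008 m and horizontal distance between hole0 and thread0 below 0.005 m and z of hole0 in the frame of thread0 between 0.005 and 0.028 m and horizontal distance between hole1 and thread1 below 0.005 m and z of hole1 in the frame of thread1 between 0.005 and 0.028 m and horizontal distance between hole2 and thread2 below 0.005 m and z of hole2 in the frame of thread2 between 0.005 and 0.028 m and angle between cover_grip's own z axis and vertical below 0.1 rad and contact force between the fingers and cover above 1 N and contact force between cover and unit below 0.05 N and linear speed of cover below 0.02 m/s and contact force between cover and bottle below 0.05 N and contact force between cover and beaker below 0.05 N and contact force between cover and screwdriver below 0.05 N and contact force between cover and dish below 0.05 N and contact force between cover and weight_set below 0.05 N and contact force between cover and jar below 0.05 N); the arm keeps its last pose, push and grip.
It fails at once if a bystander is moved more than 30 mm (distance of any of bottle, beaker, screwdriver, dish, weight_set, jar from where it was at the start of the episode above 0.03 m).
It also fails if it takes over 48 s, if anything falls off the work surface, if the arm or the gripper's body presses on something with over 40 N, if the wrist force passes 120 N, or if a joint passes its speed limit or range.

## Robot

A 6-joint arm with a two-finger parallel gripper is mounted at the origin on the work surface. World frame = base frame: x ahead of the robot, y to its left, z up, the work surface at z = 0. Lengths are in mm, angles in rad, forces in N, time in s.
With the tool pointing down it reaches from about 400 to 925 mm from the base axis. Payload 12.5 kg.
Tool frame: the origin (TCP) lies midway between the tips of the shut fingers; the grasp point (between the pads) lies 19 mm behind it (env.tcp_to_grasp is the distance from the TCP to the grasp point, in mm); z points along the fingers, y is the line along which they close (so a half turn about z gives the same grasp; the last joint's range is limited). The gripper opens to 95 mm and grips with 3 to 60 N. Pads are 20 mm wide; open, the fingers measure 119 mm over their backs; the gripper's body (75 mm by 180 mm) begins 59 mm behind the grasp point.
Start: joints at [1.225, 0.491, 1.559, -0, 1.092, -0.106], TCP at [148.424, 607.138, 214.661] pointing down, gripper open.
Joint ranges: [-3.1, 3.1], [-0.84, 2.19], [0.05, 2.79], [-1.13, 4.28], [0.06, 2.93], [-2.69, 2.69]. Speed limits (rad/s): [2.22, 2.22, 2.79, 3.14, 3.14, 3.14].

## Interface

Orientations are given as [roll, pitch, yaw] about the fixed x, y, z axes, in that order (R = Rz(yaw) Ry(pitch) Rx(roll)).
In Python, from cell import env gives the robot as it stands. The module is installed in compiled form; this text tells all that it offers.
- The arm moves only by the tool step_arm, never from a script. Its argument "plan" is a list that holds one entry, the list of rows, each a list of 5 numbers: the shift along the tool's x, y, z in mm, then the turn about the tool's z in degrees, then the opening, from -1 (shut) to 1 (fully open). A call has 1 to 8 rows; each row is the pose to reach, as a shift and turn from the pose commanded when the call began, along the tool's axes at that moment; what a row does not reach only later rows make up. A row lasts 1/12 s, in which the tool goes at most 41.7 mm and 7.16 degrees, less where a joint would pass 70% of its speed; a pose out of reach is approached as far as the arm can. A call with a gripper value outside its range is refused whole. The fingers move at their own pace and stop on an object; the grip force is fixed at half the most. Time passes only in rows, so rows that repeat a pose let the fingers close. It gives the time, the measured TCP pose, the force, the opening and the grip force at its end, in the units of the state.
- env.state(): the state, without advancing time (a new reading comes with each control period).
- env.read_camera(name): name is "scene" or "top"; returns the picture (480x640x3 uint8, blue, green, red); there is no depth.
- env.get_calibration(name): a dict with "K" (3x3 intrinsics, pixels), "extrinsics" (4x4, takes a point from world to camera coordinates). Camera axes: x right, y up, looking along -z (the intrinsics and any distortion apply to the point x, -y, -z); pixel columns grow to the right and rows downward; lengths in mm; the calibration is good to about 2 mm. A picture is of the moment at which its call begins. get_calibration takes no time and is no camera call.
- env.job_done(): hands the job in; it is judged then, once.
The state is a dict: "t": time; "joints": joint angles; "qvel": joint speeds; "tau": joint torques, N m; "eef_pos": TCP position; "tcp_rot": TCP orientation; "ft_force": force on the tool from outside, world axes, zero at the start; "moment": the same for the moment, N m; "opening": opening from 0.0 (shut) to 1.0 (fully open); "grip_force": force on a finger pad.
Only numpy, scipy, OpenCV 4.12 (cv2) and the standard library are available. Lean on these libraries where they do the work, as an engineer would, in place of code of your own. Each camera call takes 0.05 s, during which the arm holds its last target. There are 200 camera calls.

## Working session

There is one attempt and no reset: what is moved stays moved. The work goes in short steps, Python scripts to look and compute and a tool call to move; the robot and the scene stay as the last step left them, time stands still between calls to the robot, and variables do not carry over. Pictures are saved under pics/ and viewed, at most 10 in all, crops included, and the job is handed in when it is done.

Besides the shell and the picture viewer there is one more tool, called after ">>>" as name([rows], argument=value, ...), one row to a line, values as JSON. step_arm: Moves the arm, as the interface text tells. Its arguments: {"type":"object","properties":{"plan":{"type":"array"}},"required":["plan"]}

```bash
mkdir -p pics; cat > h.py <<'E'
import numpy as np, cv2
from cell import env
def cal(n):
    c=env.get_calibration(n); return np.array(c["K"],float),np.array(c["extrinsics"],float),c
def proj(n,P):
    K,E,_=cal(n); p=E[:3,:3]@np.array(P,float)+E[:3,3]; q=K@np.array([p[0],-p[1],-p[2]]); return q[:2]/q[2]
def ray(n,uv):
    K,E,_=cal(n); d=np.linalg.inv(K)@np.array([uv[0],uv[1],1.]); d=np.array([d[0],-d[1],-d[2]])
    R=E[:3,:3]; return -R.T@E[:3,3], R.T@d
def onz(n,uv,z):
    o,d=ray(n,uv); return o+d*(z-o[2])/d[2]
E
python3 - <<'E'
from h import *
for n in("scene","top"):
    cv2.imwrite(f"pics/{n}0.png",env.read_camera(n)); c=cal(n); print(n,c[0].tolist(),c[2].keys(),ray(n,(320,240)))
print(env.state())
E
```

```text
scene [[585.0776651938053, 0.0, 315.60057299531286], [0.0, 585.0776651938053, 244.0772223597613], [0.0, 0.0, 1.0]] dict_keys(['K', 'extrinsics']) (array([1700.46126543,   70.61172959, 1162.22673706]), array([-0.73877389, -0.04767615, -0.67234309]))
top [[625.1323336076165, 0.0, 328.02413388104054], [0.0, 625.1323336076165, 245.1441170371196], [0.0, 0.0, 1.0]] dict_keys(['K', 'extrinsics']) (array([ 268.52322782,  -22.12941359, 1511.09536456]), array([ 0.18302686,  0.03128251, -0.98272837]))
{'t': 0.1, 'joints': array([ 1.22540517e+00,  4.91497616e-01,  1.55937186e+00, -3.33532949e-06,
        1.09172589e+00, -1.05570319e-01]), 'qvel': array([ 0.00135297, -0.00357592, -0.00054559,  0.00097772,  0.00151896,
        0.00114981]), 'tau': array([ 1.94070133e-03, -6.13627052e+01, -2.58607525e+01,  6.93838857e-02,
        4.69708687e-02, -6.57188139e-05]), 'eef_pos': array([148.34333349, 606.92031445, 214.12695779]), 'tcp_rot': array([-3.14059521e+00, -1.02718329e-04,  2.90177330e+00]), 'ft_force': array([-0.56999067, -0.32443322, -0.12257974]), 'moment': array([ 0.01044967, -0.00932691, -0.02106125]), 'grip_force': 0.0, 'opening': 0.9999607296648176}
```

View pics/scene0.png

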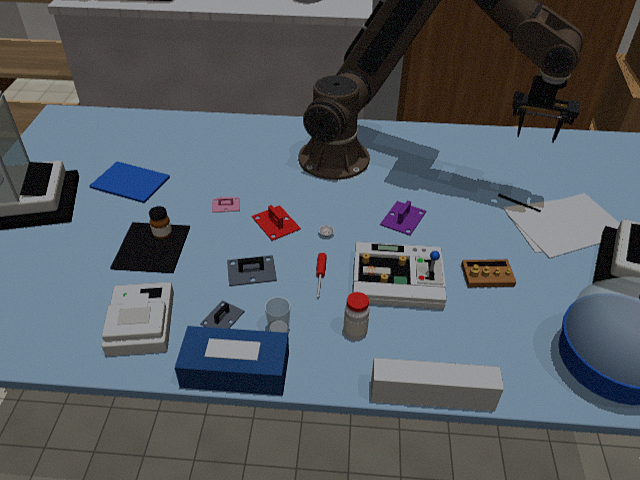

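View pics/top0.png

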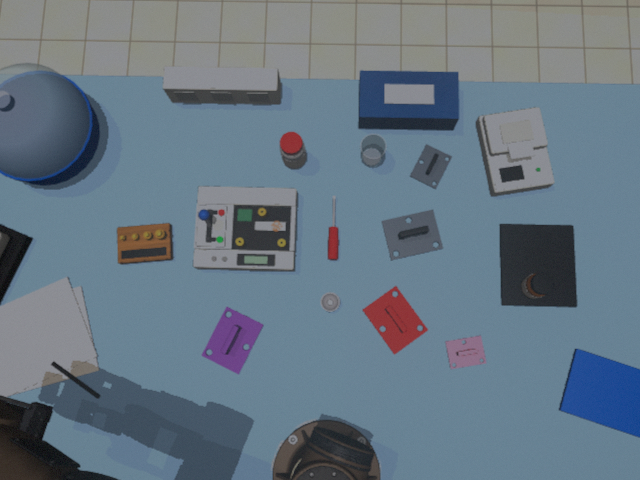

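Scene shows robot at the back; the top view (up = +x, left = +y) shows the unit at (246,228) with the blue ball (204,214), green dot (219,239) on the near side and red dot (221,212) on the far side. Cover candidates: large grey (412,234), small grey (431,166), red (395,319), purple (233,340), pink (466,352). The large grey one fits, being the larger of those not pink, purple or red. I'll measure it and confirm with a crop.

```bash
cat > m1.py <<'E'
from h import *
im=env.read_camera("top"); hsv=cv2.cvtColor(im,cv2.COLOR_BGR2HSV)
def blobs(lo,hi,box,amin=6):
    x0,y0,x1,y1=box; m=cv2.inRange(hsv,lo,hi); k=np.zeros_like(m); k[y0:y1,x0:x1]=m[y0:y1,x0:x1]
    n,l,s,c=cv2.connectedComponentsWithStats(k); return [(c[i].round(2),s[i,4],s[i,:4]) for i in range(1,n) if s[i,4]>=amin]
if __name__=="__main__":
    u=(190,180,302,275)
    print("green",[(*b[:2],onz("top",b[0],50).round(1)) for b in blobs((40,120,100),(80,255,255),u)])
    print("red",[(*b[:2],onz("top",b[0],50).round(1)) for b in blobs((0,140,100),(8,255,255),u)+blobs((172,140,100),(180,255,255),u)])
    print("ball",[(*b[:2],onz("top",b[0],113).round(1)) for b in blobs((105,120,60),(128,255,255),u)])
    print("brass",[(*b[:2],onz("top",b[0],52).round(1)) for b in blobs((18,110,90),(35,255,255),u)])
    print("plate px",[(hsv[y,x],(x,y)) for x,y in((395,240),(435,245),(410,250),(412,234),(388,225))])
    a=cv2.resize(im[175:280,188:308],None,fx=4.5,fy=4.5,interpolation=2); b=cv2.resize(im[200:270,375:450],None,fx=4,fy=4,interpolation=2)
    o=np.zeros((480,800,3),np.uint8); a=a[:480,:500]; o[:a.shape[0],:a.shape[1]]=a; o[:b.shape[0],500:500+b.shape[1]]=b
    cv2.imwrite("pics/crop1.png",o)
E
python3 m1.py
```

```text
green [(array([219.37, 239.  ]), np.int32(27), array([538. , 264.4,  50. ]))]
red [(array([221.05, 212.11]), np.int32(19), array([603.8, 264. ,  50. ]))]
ball [(array([203.57, 214.37]), np.int32(81), array([583.2, 291.6, 113. ]))]
brass [(array([261.5, 211.5]), np.int32(48), array([606.8, 166.4,  52. ])), (array([239.3, 241.4]), np.int32(53), array([532.8, 216.2,  52. ])), (array([281.32, 242.38]), np.int32(53), array([532.6, 116.1,  52. ]))]
plate px [(array([109,  41, 105], dtype=uint8), (395, 240)), (array([101,  75, 147], dtype=uint8), (435, 245)), (array([111,  42, 104], dtype=uint8), (410, 250)), (array([100,  43,  53], dtype=uint8), (412, 234)), (array([107,  45, 102], dtype=uint8), (388, 225))]
```

View pics/crop1.png

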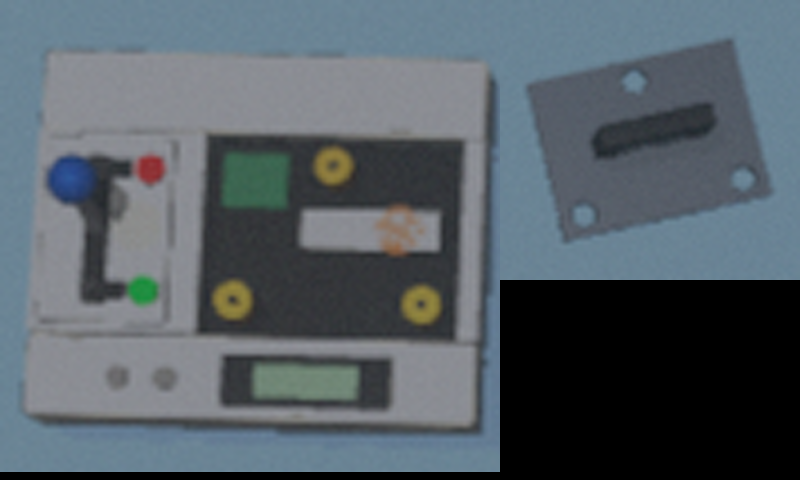

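The crop confirms it: the large grey plate with black handle and single far hole at (409,220), near holes (396,253) and (436,244); the green notch is on the near side (unit -x). Boss spacing measures 100.1 and 74.1 mm, matching what's given.

```bash
cat >> h.py <<'E'
def shift(target,yaw):
    "tool shift and turn (deg) from measured pose to world TCP target, yaw rad"
    s=env.state(); from_=s["eef_pos"]; w=s["tcp_rot"][2]; d=np.array(target)-from_
    c,q=np.cos(w),np.sin(w); t=(w-yaw+np.pi)%(2*np.pi)-np.pi
    return np.round([c*d[0]+q*d[1],q*d[0]-c*d[1],-d[2],np.degrees(t)],1)
E
cat > m2.py <<'E'
from m1 import *
def cover(z,box):
    x0,y0,x1,y1=box
    m=((hsv[...,1]<62)&(hsv[...,2]<135)).astype(np.uint8)*255; k=np.zeros_like(m); k[y0:y1,x0:x1]=m[y0:y1,x0:x1]
    cs,h=cv2.findContours(k,cv2.RETR_CCOMP,cv2.CHAIN_APPROX_NONE)
    i=max(range(len(cs)),key=lambda i:cv2.contourArea(cs[i])); r=cv2.minAreaRect(cs[i])
    return np.array([onz("top",p,z) for p in cv2.boxPoints(r)]), onz("top",r[0],z), [onz("top",cv2.minEnclosingCircle(c)[0],z) for j,c in enumerate(cs) if h[0][j][3]==i and len(c)>5]
if __name__=="__main__":
    b,c,hs=cover(5,(378,200,448,266)); print(b.round(1),c.round(1),[np.linalg.norm(b[i]-b[i-1]).round(1) for i in range(4)],np.round(hs,1))
    m=cv2.inRange(hsv,(0,0,0),(180,255,75)); k=np.zeros_like(m); k[215:250,390:438]=m[215:250,390:438]
    r=cv2.minAreaRect(cv2.findNonZero(k)); q=np.array([onz("top",p,46) for p in cv2.boxPoints(r)]); print("bar",onz("top",r[0],42).round(1),q.round(1))
    print("to ball",shift((583.2,291.6,214),np.pi/2))
E
python3 m2.py
```

```text
[[ 600.9 -123.6    5. ]
 [ 633.5 -252.     5. ]
 [ 535.6 -273.2    5. ]
 [ 503.5 -146.2    5. ]] [ 568.1 -198.7    5. ] [np.float64(100.0), np.float64(132.5), np.float64(100.2), np.float64(130.9)] [[ 519.4 -159.1    5. ]
 [ 543.8 -255.6    5. ]
 [ 560.8 -178.5    5. ]
 [ 566.1 -195.6    5. ]
 [ 564.3 -166.3    5. ]
 [ 570.3 -213.9    5. ]
 [ 575.6 -231.1    5. ]
 [ 603.6 -189.4    5. ]]
bar [ 565.4 -197.2   42. ] [[ 565.1 -158.8   46. ]
 [ 583.3 -230.4   46. ]
 [ 564.1 -234.6   46. ]
 [ 546.  -163.2   46. ]]
to ball [-4.973e+02 -2.031e+02  3.000e-01  7.630e+01]
```

>>> step_arm([
  [[-40,-16,0,6,1],[-80,-32,0,12,1],[-120,-48,0,18,1],[-160,-64,0,24,1],[-200,-80,0,30,1],[-240,-97,0,36,1],[-280,-114,0,42,1],[-320,-131,0,49,1]],
])

```text
t: 0.87
eef_pos: [419.5, 409.8, 214.7]
tcp_rot: [3.142, -0.0, 2.042]
ft_force: [0.4, 0.5, -0.7]
opening: 0.997
grip_force: 0.0
```

```bash
python3 -c "
from h import *
print(shift((583.2,291.6,214),np.pi/2),env.state()['eef_pos'],env.state()['tcp_rot'])"
```

```text
[-179.6   92.2    0.7   27. ] [419.51578841 409.83150429 214.68263105] [ 3.14153676e+00 -8.43458223e-05  2.04169675e+00]
```

>>> step_arm([
  [[-36,18,0,6,1],[-72,36,0,12,1],[-108,54,0,18,1],[-144,72,0,24,1],[-171,87,0,27,1],[-171,87,0,27,1],[-171,87,0,27,1]],
])

```text
t: 1.45
eef_pos: [574.7, 297.9, 213.9]
tcp_rot: [-3.141, 0.0, 1.573]
ft_force: [0.2, -0.9, -0.3]
opening: 1.0
grip_force: 0.0
```

```bash
python3 -c "
from h import *
cv2.imwrite('pics/s2.png',cv2.resize(env.read_camera('scene')[190:320,330:490],None,fx=4,fy=4))
print(shift((583.2,291.6,95),np.pi/2),env.state()['eef_pos'],env.state()['tcp_rot'])"
```

```text
[ -7.3   9.5 119.2   0.2] [573.67572949 298.86611141 214.15850789] [-3.14056839e+00  1.10748484e-04  1.57505436e+00]
```

View pics/s2.png

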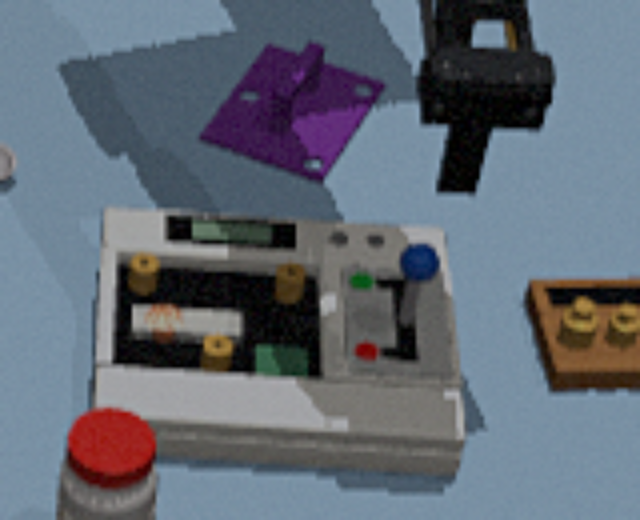

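Purple plate at top left, the open unit in the middle, lever ball at crop (420,262), gripper above it and still clear. I'll correct, descend astride the ball and grip it.

>>> step_arm([
  [[-7,9.5,30,0,1],[-7,9.5,60,0,1],[-7,9.5,90,0,1],[-7,9.5,119,0,1],[-7,9.5,119,0,1],[-7,9.5,119,0,0],[-7,9.5,119,0,-0.2],[-7,9.5,119,0,-0.5]],
])

```text
t: 2.17
eef_pos: [583.9, 293.1, 97.9]
tcp_rot: [3.139, -0.001, 1.576]
ft_force: [0.6, 0.5, 0.4]
opening: 0.843
grip_force: 0.0
```

```bash
python3 -c "
from m1 import *
s=env.state();print(s['eef_pos'],s['tcp_rot'],s['opening'],s['grip_force'],s['ft_force'])
print([(*b[:2],onz('top',b[0],113).round(1)) for b in blobs((105,120,60),(128,255,255),(190,180,302,275))])
cv2.imwrite('pics/s3.png',cv2.resize(env.read_camera('scene')[190:320,330:490],None,fx=4,fy=4))"
```

```text
[583.9393629  292.88221333  97.80299451] [ 3.13864463e+00 -1.21902119e-03  1.57596955e+00] 0.8019965732747115 0.0 [ 0.93473665 -0.49253903  0.24897327]
[]
```

View pics/s3.png

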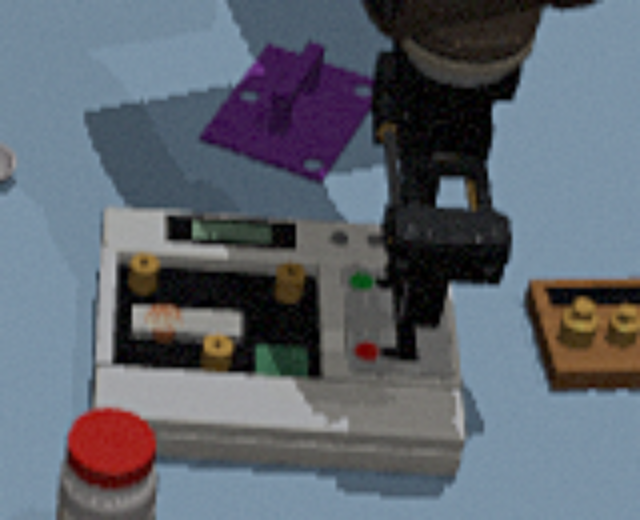

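The gripper sits astride the ball and hides it, with the far finger at crop (425,300), clear of the gate plate. Now close.

>>> step_arm([
  [[0,0,1,0,-1],[0,0,1,0,-1],[0,0,1,0,-1],[0,0,1,0,-1],[0,0,1,0,-1],[0,0,1,0,-1],[0,0,1,0,-1],[0,0,1,0,-1]],
])

```text
t: 2.93
eef_pos: [583.3, 292.2, 94.6]
tcp_rot: [-3.141, 0.0, 1.575]
ft_force: [-0.4, -0.4, 0.2]
opening: 0.258
grip_force: 30.0
```

>>> step_arm([
  [[0,-8,-1,0,-1],[0,-16,-1,0,-1],[0,-24,0,0,-1],[0,-32,2,0,-1],[0,-39,4,0,-1],[0,-45,6,0,-1],[0,-45,6,0,-1],[0,-45,6,0,-1]],
])

```text
t: 3.6
eef_pos: [539.5, 292.9, 90.0]
tcp_rot: [3.137, -0.002, 1.575]
ft_force: [1.4, 2.8, 6.0]
opening: 0.262
grip_force: 30.7
```

>>> step_arm([
  [[0,-1.5,1,0,-1],[0,-1.5,1,0,-1],[0,-1.5,1,0,1],[0,-1.5,1,0,1],[0,-1.5,1,0,1],[0,-1.5,1,0,1],[0,-1.5,1,0,1],[0,-1.5,1,0,1]],
])

```text
t: 4.27
eef_pos: [536.7, 292.0, 87.4]
tcp_rot: [-3.141, 0.0, 1.575]
ft_force: [-0.1, 0.6, 0.3]
opening: 0.624
grip_force: 0.0
```

>>> step_arm([
  [[0,0,-30,0,1],[0,0,-65,0,1],[0,0,-100,0,1],[40,0,-120,0,1],[80,0,-120,0,1],[120,0,-120,0,1],[160,0,-120,0,1],[160,0,-120,0,1]],
])

```text
t: 4.93
eef_pos: [534.9, 457.8, 207.0]
tcp_rot: [3.141, -0.002, 1.579]
ft_force: [0.8, 0.7, -0.0]
opening: 0.997
grip_force: 0.0
```

```bash
python3 -c "
from m1 import *
print([(*b[:2],onz('top',b[0],108).round(1)) for b in blobs((105,120,60),(128,255,255),(190,180,302,275))])
print(shift((567.6,-198.4,207),np.pi/2+.246))"; python3 m2.py|tail -9
```

```text
[(array([203.09, 233.76]), np.int32(86), array([538.8, 291.2, 108. ]))]
[-6.536e+02  2.720e+01 -3.000e-01 -1.360e+01]
 [ 571.8 -227.4    5. ]
 [ 570.2 -210.3    5. ]
 [ 574.4 -232.3    5. ]
 [ 603.6 -189.4    5. ]]
bar [ 566.  -196.8   42. ] [[ 564.7 -158.9   46. ]
 [ 582.7 -230.    46. ]
 [ 565.7 -233.7   46. ]
 [ 547.8 -162.8   46. ]]
to ball [-161.8   46.7   -7.3    0.4]
```

Ball now at x 538.8 against the dot's 538.0: lever in the green notch. On to the cover.

>>> step_arm([
  [[-40,2,0,-1,1],[-80,4,0,-2,1],[-120,6,0,-3,1],[-160,8,0,-4,1],[-200,10,0,-5,1],[-240,12,0,-6,1],[-280,13,0,-7,1],[-320,14,0,-7,1]],
])

```text
t: 5.7
eef_pos: [550.8, 128.9, 207.8]
tcp_rot: [-3.142, 0.0, 1.697]
ft_force: [0.6, 0.2, -0.0]
opening: 0.998
grip_force: 0.0
```

>>> step_arm([
  [[-40,-3,0,-1,1],[-80,-6,0,-2,1],[-120,-9,0,-3,1],[-160,-12,0,-4,1],[-200,-15,0,-5,1],[-240,-18,0,-6,1],[-280,-21,0,-6.6,1],[-320,-24,0,-6.6,1]],
])

```text
t: 6.37
eef_pos: [566.8, -191.4, 207.8]
tcp_rot: [-3.141, 0.0, 1.812]
ft_force: [0.1, 0.3, -0.3]
opening: 1.0
grip_force: 0.0
```

>>> step_arm([
  [[0,0,0,0,1],[0,0,0,0,1],[0,0,0,0,1]],
])

```text
t: 6.62
eef_pos: [567.2, -188.8, 207.6]
tcp_rot: [-3.141, -0.001, 1.811]
ft_force: [-0.1, -0.6, -0.5]
opening: 1.003
grip_force: 0.0
```

```bash
python3 -c "
from h import *
s=env.state();print(s['eef_pos'],s['tcp_rot'],shift((567.6,-198.4,20),np.pi/2+.246))"
```

```text
[ 567.24232553 -188.76752289  207.55334269] [-3.14117479e+00 -5.66268493e-04  1.81096978e+00] [ -9.4  -1.9 187.6  -0.3]
```

>>> step_arm([
  [[-9.4,-2,40,0,1],[-9.4,-2,80,0,1],[-9.4,-2,120,0,1],[-9.4,-2,150,0,1],[-9.4,-2,175,0,1],[-9.4,-2,188,0,1],[-9.4,-2,188,0,1],[-9.4,-2,188,0,1]],
])

```text
t: 7.28
eef_pos: [568.4, -196.9, 19.7]
tcp_rot: [-3.141, -0.001, 1.814]
ft_force: [-0.7, -0.4, -0.3]
opening: 1.001
grip_force: 0.0
```

>>> step_arm([
  [[0,0,0,0,-1],[0,0,0,0,-1],[0,0,0,0,-1],[0,0,0,0,-1],[0,0,0,0,-1],[0,0,0,0,-1],[0,0,0,0,-1],[0,0,0,0,-1]],
])

```text
t: 7.95
eef_pos: [568.6, -198.0, 19.7]
tcp_rot: [3.141, -0.0, 1.813]
ft_force: [-0.4, -0.2, 0.2]
opening: 0.495
grip_force: 0.0
```

>>> step_arm([
  [[0,0,0,0,-1],[0,0,0,0,-1],[0,0,0,0,-1],[0,0,0,0,-1],[0,0,0,0,-1],[0,0,0,0,-1]],
])

```text
t: 8.45
eef_pos: [568.6, -198.0, 19.6]
tcp_rot: [3.141, -0.0, 1.813]
ft_force: [1.1, 0.0, -0.5]
opening: 0.141
grip_force: 30.0
```

>>> step_arm([
  [[0,0,-15,0,-1],[0,0,-35,0,-1],[0,0,-60,0,-1],[0,0,-85,0,-1],[0,0,-110,0,-1],[0,0,-120,0,-1],[0,0,-120,0,-1],[0,0,-120,0,-1]],
])

```text
t: 9.12
eef_pos: [568.2, -197.8, 138.9]
tcp_rot: [-3.141, -0.0, 1.813]
ft_force: [-0.2, 0.0, -2.7]
opening: 0.144
grip_force: 30.0
```

```bash
python3 -c "
from h import *
s=env.state();print(s['eef_pos'],s['tcp_rot'],s['opening'],s['ft_force'],shift((570.5,166.2,140),np.pi/2))"
```

```text
[ 568.24315509 -197.84480543  138.93066288] [-3.14135169e+00 -3.23081772e-04  1.81268352e+00] 0.14401306643450532 [-0.24752288  0.017891   -2.74417289] [352.9  89.4  -1.1  13.9]
```

>>> step_arm([
  [[12,3,0,0,-1],[36,9,0,1,-1],[66,17,0,2,-1],[96,24,0,4,-1],[126,32,0,6,-1],[156,40,0,8,-1],[186,47,0,10,-1],[214,54,0,11,-1]],
])

```text
t: 9.78
eef_pos: [568.5, 25.0, 137.8]
tcp_rot: [-3.139, -0.001, 1.619]
ft_force: [0.0, -0.9, -2.4]
opening: 0.144
grip_force: 30.0
```

```bash
python3 -c "
from h import *
env.read_camera('top')
s=env.state();print(s['eef_pos'],s['tcp_rot'],s['opening'],shift((570.5,166.2,140),np.pi/2))"
```

```text
[568.22077112  29.01363664 137.87586404] [-3.13847501e+00 -1.82328019e-03  1.62014847e+00] 0.14068754220614169 [136.9   9.   -2.1   2.8]
```

>>> step_arm([
  [[28,2,0,1,-1],[56,4,0,2,-1],[84,6,0,2.8,-1],[108,7,0,2.8,-1],[126,8,0,2.8,-1],[137,9,0,2.8,-1],[137,9,0,2.8,-1],[137,9,0,2.8,-1]],
])

```text
t: 10.5
eef_pos: [571.3, 160.2, 138.6]
tcp_rot: [-3.14, 0.0, 1.573]
ft_force: [-0.8, -0.5, -2.7]
opening: 0.147
grip_force: 30.0
```

```bash
python3 -c "
from h import *
a=env.read_camera('top')[170:280,185:310]; b=env.read_camera('scene')[200:320,335:465]
s=env.state();print(s['eef_pos'],s['tcp_rot'],s['opening'],shift((570.5,166.2,100),np.pi/2))
o=np.hstack([cv2.resize(a,(400,352),interpolation=2),cv2.resize(b,(390,352),interpolation=2)]);cv2.imwrite('pics/d1.png',o)"
```

```text
[571.64062693 159.2378819  139.06897557] [-3.14062808e+00  2.18370492e-04  1.57133378e+00] 0.14258935610479628 [ 7.  -1.1 39.1  0. ]
```

View pics/d1.png

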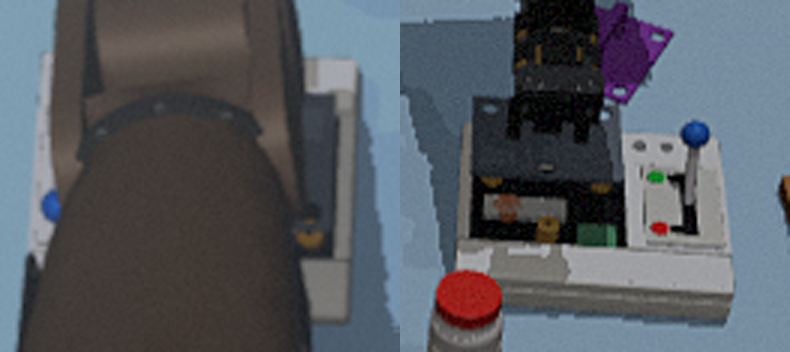

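Left (top): the arm hides most of the plate, with only the near-right boss visible at (309,232). Right (scene): plate held level over the rear of the bay, far hole at (546,167), lever in the notch. Correct and descend.

>>> step_arm([
  [[3,-1,8,0,-1],[7,-1,16,0,-1],[7,-1,26,0,-1],[7,-1,36,0,-1],[7,-1,44,0,-1],[7,-1,51,0,-1],[7,-1,51,0,-1],[7,-1,51,0,-1]],
])

```text
t: 11.27
eef_pos: [570.8, 166.9, 88.1]
tcp_rot: [-3.141, 0.0, 1.572]
ft_force: [-0.4, 0.4, -2.4]
opening: 0.144
grip_force: 30.0
```

```bash
python3 -c "
from h import *
f=env.read_camera('scene')
s=env.state();print(s['eef_pos'],s['tcp_rot'],s['opening'],s['ft_force'],shift((570.5,166.2,87),np.pi/2))
b=np.mean([env.read_camera('scene').astype(float) for _ in range(5)],0).astype(np.uint8); cv2.imwrite('pics/avg_raw.png',b); a=env.read_camera('top')
o=np.hstack([cv2.resize(b[222:297,342:422],(640,600),interpolation=2),cv2.resize(a[225:265,270:300],(160,213),interpolation=2).__class__((600,160,3),np.uint8)*0])
o[:213,640:]=cv2.resize(a[225:265,270:300],(160,213),interpolation=2)
cv2.imwrite('pics/d2.png',o)
for n,p in dict(t0=(532.8,216.2,52),t1=(532.6,116.1,52),t2=(606.8,166.4,52)).items():
  q=proj('scene',p);print(n,q.round(1),((q-[342,222])*8).round())
"
```

```text
[570.98434548 166.97779738  88.64810935] [ 3.14155535e+00 -1.07317666e-04  1.57177815e+00] 0.14764102204755 [ 1.0596204  -0.46393747 -2.72578939] [-0.8 -0.5  1.6  0.1]
t0 [400.3 257.7] [467. 285.]
t1 [363.7 255.4] [174. 267.]
t2 [382.1 275.8] [321. 431.]
```

View pics/d2.png

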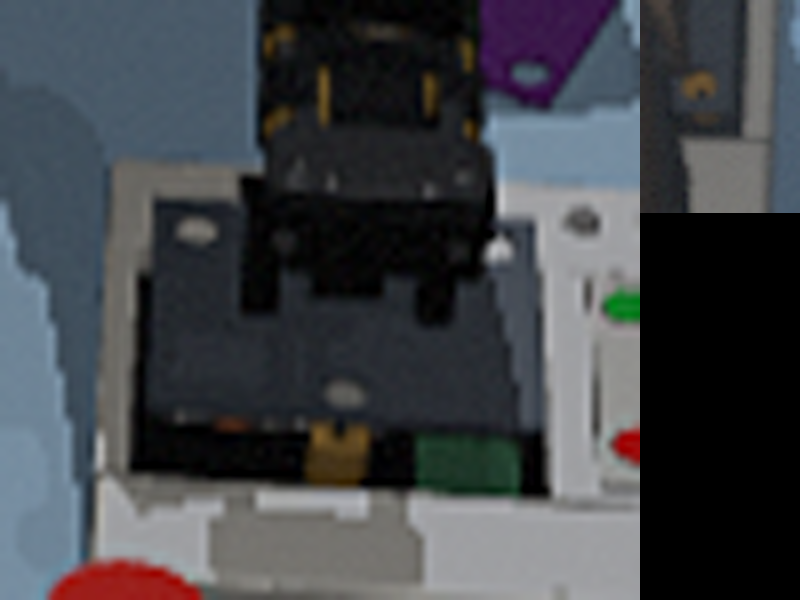

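The plate hovers level over the bay, holes at crop (196,229) and (346,392) with the right one partly behind the gripper, no contact. The scene camera appears about 2 px off from the top one, so I'll compare holes and bosses within the same camera.

```bash
cat > m3.py <<'E'
from h import *
import sys
f0=cv2.imread("pics/scene0.png"); f1=np.mean([env.read_camera('scene').astype(float) for _ in range(8)],0).astype(np.uint8)
h0=cv2.cvtColor(f0,cv2.COLOR_BGR2HSV); Z=env.state()['eef_pos'][2]-19.7+5
T={}
for n,(u,v) in dict(t0=(402,257),t1=(366,255),t2=(384,275)).items():
    k=np.zeros(f0.shape[:2],np.uint8); k[v-9:v+12,u-9:u+10]=cv2.inRange(h0,(12,90,50),(35,255,255))[v-9:v+12,u-9:u+10]
    p=cv2.findNonZero(k)[:,0]; top=p[:,1].min(); cx=(p[:,0].min()+p[:,0].max())/2; w=p[:,0].max()-p[:,0].min()+1
    c=np.array([cx,top-.5+w*.5*.68]); T[n]=onz("scene",c,52); print(n,c.round(1),"w",w,T[n].round(1),len(p))
g=cv2.cvtColor(f1,cv2.COLOR_BGR2GRAY)
for n,(u,v) in dict(h1=(366.5,250.5),h2=(385,271)).items():
    u,v=int(u),int(v); r=g[v-6:v+7,u-7:u+8].astype(float); r=np.clip(r-np.median(r)-8,0,None); r[r<r.max()*.2]=0
    yy,xx=np.mgrid[v-6:v+7,u-7:u+8]; c=np.array([(r*xx).sum(),(r*yy).sum()])/r.sum(); H=onz("scene",c,Z)
    print(n,c.round(2),H.round(1),"hole-thread",(H-T['t'+n[1]])[:2].round(1)); print(g[v-5:v+6,u-6:u+7])
# top view, hole1
s=env.state()['eef_pos']; a=np.mean([env.read_camera('top').astype(float) for _ in range(8)],0).astype(np.uint8)
c=s+[-37,-50,0]; print("expected hole1 top/bottom px",proj("top",(c[0],c[1],Z)).round(1),proj("top",(c[0],c[1],Z-5)).round(1),"thread px",proj("top",(532.6,116.1,52)).round(1))
cv2.imwrite("pics/d3.png",cv2.resize(a[225:260,265:300],(560,560),interpolation=cv2.INTER_CUBIC))
E
python3 m3.py
```

```text
t0 [402.5 258.2] w 8 [534.5 222.1  52. ] 65
t1 [367.  256.2] w 11 [535.2 125.2  52. ] 66
t2 [384.5 276.2] w 8 [607.6 172.6  52. ] 61
h1 [363.73 247.3 ] [523.7 114.7  73.9] hole-thread [-11.5 -10.6]
[[104  98 105 104 105 106 107 106 106 107 110  88  16]
 [108  71  85  89  87  88  91  92  89  91  96  88  23]
 [110  38  27  29  29  29  42  43  41  43  51  65  33]
 [111  41  35  33  28  26  33  32  30  34  37  37  39]
 [112  43  34  32  48  76  80  69  43  33  36  38  30]
 [114  45  35  30  79 117 115 108  94  38  38  42  34]
 [108  40  33  35  75  94  98 102  98  41  37  39  30]
 [ 95  39  35  37  32  45  62  61  36  33  37  41  24]
 [ 80  36  36  39  38  35  36  34  37  38  39  44  18]
 [ 80  40  40  36  39  37  40  38  37  39  40  45  16]
 [ 67  38  39  40  39  40  37  40  37  39  39  41  14]]
h2 [384.06 273.44] [619.2 169.5  73.9] hole-thread [11.5 -3.1]
[[47 35 40 38 45 48 43 43 45 44 44 45 42]
 [44 39 38 36 43 46 44 46 40 46 46 44 45]
 [45 40 41 37 42 41 37 39 44 45 47 43 43]
 [44 39 37 30 44 51 53 38 36 41 43 45 46]
 [42 38 35 43 71 85 83 69 41 39 43 44 46]
 [40 39 36 51 87 91 92 94 65 39 46 43 45]
 [39 36 34 35 63 74 73 78 60 46 45 46 44]
 [30 34 30 33 37 36 35 37 39 42 45 44 41]
 [56 47 41 42 41 27 33 33 39 36 32 39 41]
 [65 46 68 72 50 11 45 56 57 34 34 25 25]
 [ 1 11 86 87 57 29 59 73 77 35 26 11  2]]
expected hole1 top/bottom px [280.1 240.2] [280.3 240.5] thread px [281.3 242.4]
```

View pics/d3.png

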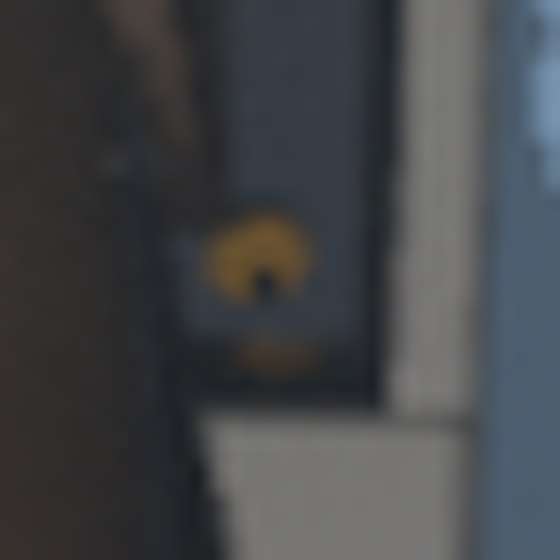

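The top view looks straight through hole1: opening centred at (258,258) and black thread at (263,285). After the parallax of the 17 mm gap that puts the fit within about 1 mm. I'll check the other hole for yaw, after a small trim.

>>> step_arm([
  [[0,-0.7,1.5,0,-1],[0,-0.7,1.5,0,-1],[0,-0.7,1.5,0,-1],[0,-0.7,1.5,0,-1]],
])

```text
t: 12.75
eef_pos: [570.1, 167.0, 87.1]
tcp_rot: [-3.142, -0.0, 1.572]
ft_force: [0.3, -0.3, -1.9]
opening: 0.146
grip_force: 30.0
```

```bash
python3 - <<'E'
from h import *
s=env.state(); Z=s['eef_pos'][2]-14.7
a=np.mean([env.read_camera('scene').astype(float) for _ in range(8)],0); g=a.mean(2)
H=[]
for u,v in((366,250),(385,271)):
    r=g[v-3:v+4,u-4:u+5]; w=np.clip(r-48,0,None); yy,xx=np.mgrid[v-3:v+4,u-4:u+5]
    c=[(w*xx).sum()/w.sum(),(w*yy).sum()/w.sum()]; H.append(onz("scene",c,Z)); print(np.round(c,2),H[-1].round(1))
d=H[1]-H[0]; print("d",d.round(1),"yaw",np.arctan2(d[1],d[0])-np.arctan2(50,74))
b=cv2.cvtColor(env.read_camera('top'),cv2.COLOR_BGR2HSV)
m=cv2.inRange(b,(105,120,60),(128,255,255))[180:275,190:302]; p=cv2.findNonZero(m); print("ball",p[:,0].mean(0)+[190,180],len(p))
t=env.state(); print(t['eef_pos'],t['tcp_rot'],t['opening'],t['grip_force'],t['ft_force'],np.abs(t['qvel']).max(),t['t'])
E
```

```text
[366.28 250.27] [533.3 121.9  72.4]
[384.69 271.06] [608.8 171.4  72.4]
d [75.5 49.5  0. ] yaw -0.013891499967526588
ball [200.88095238 233.04761905] 42
[570.16624146 167.01202853  87.12731608] [ 3.14153667e+00 -8.97324834e-05  1.57186429e+00] 0.14660664175478375 29.998659789562225 [ 0.0401956  -0.50336696 -2.39593002] 0.0016472031950056218 13.2
```

```bash
python3 -c "
from cell import env
print(env.job_done())"
```

```text
the job is handed in; nothing more can be done
None
```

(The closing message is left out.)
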